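Pack the bench supplies and scan the crate out

ROBOT

A 6-joint arm with a two-finger parallel gripper is mounted at the origin on the work surface. World frame = base frame: x ahead of the robot, y to its left, z up, the work surface at z = 0. Lengths are in m, angles in rad, forces in N, time in s.
With the tool pointing down it reaches from about 0.3 to 0.75 m from the base axis. Payload 8.5 kg.
Tool frame: the origin (TCP) lies between the finger pads; the fingertips stand 17 mm ahead of it and the grasp point (between the pads) lies 2 mm behind it; z points along the fingers, y is the direction in which the jaws open and shut (so a half turn about z gives the same grasp; the last joint's range is limited). The gripper opens to 85 mm and grips with 20 to 120 N. Pads are 22 mm wide; open, the fingers measure 114 mm over their backs; the gripper's body (76 mm by 85 mm) begins 54 mm behind the grasp point. The pads swing forward as they close: fully open they stand 13 mm farther back than shut.
Start: joints at [-1.388, 0.381, 1.297, -0, 1.464, -0.215], TCP at [0.213, -0.507, 0.248] pointing down, gripper open.
Joint ranges: [-3.11, 3.11], [-0.89, 2.33], [0.22, 2.48], [-1.42, 4.56], [0.17, 2.85], [-2.88, 2.88]. Speed limits (rad/s): [2.39, 2.39, 3.14, 3.14, 3.14, 3.14].

INTERFACE

Orientations are given as [roll, pitch, yaw] about the fixed x, y, z axes, in that order (R = Rz(yaw) Ry(pitch) Rx(roll)).
In Python, from bench import env, eyes, order gives the robot as it stands.
- The arm moves only by the tool move_arm, never from a script. Its argument "deltas" is a list of rows, each a list of 3 entries, a list of its own where there are three numbers: the turn, a rotation vector about the tool's x, y, z in units of 6 degrees (1.0 is 6 degrees), then the shift along the tool's x, y, z in units of 30 mm (1.0 is 30 mm), then the gripper's target within -1 to 1 (shut at 1, half-way at 0, fully open at -1). In form: [[[wx, wy, wz], [x, y, z], fingers], ...]. A call has 1 to 8 rows; each row shifts and turns the pose as measured when the row begins, along the tool's axes as they then stand; what a row does not reach is not made up. A row lasts 1/12 s, in which the tool goes at most 41.7 mm and 7.16 degrees, less where a joint would pass 70% of its speed; a pose out of reach is approached as far as the arm can. A call is refused whole if a number of a shift passes 1 or a number of a turn 1, either way. A call with a gripper value outside its range is refused whole. The fingers move at their own pace and stop on an object; "grip_force" is the grip in N (left out, the last holds). Time passes only in rows, so rows that do not move let the fingers close. It gives the time, the measured TCP pose, the force and the opening at its end, in the units of the state.
- env.get_state(): the state, without advancing time (a new reading comes with each control period).
- eyes.camera(name): name is "side" or "top"; returns a dict with "pixels" (420x560x3 uint8, blue, green, red), "intrinsics" (3x3 intrinsics, pixels), "T" (4x4, takes a point from camera to world coordinates). Camera axes: x right, y down, z forward; pixel columns grow to the right and rows downward; lengths in m; the calibration is good to about 2 mm. A picture is of the moment at which its call begins. There is no depth.
- order.job_done(): hands the job in, once; it reports no verdict.
The state is a dict: "time_s": time; "qpos": joint angles; "joint_velocities": joint speeds; "joint_torque": joint torques, N m; "tcp_pos": TCP position; "tool_rot": TCP orientation; "force": force on the tool from outside, world axes, zero at the start; "torque": the same for the moment, N m; "opening": finger opening in m.
Only numpy, scipy, OpenCV 4.12 (cv2) and the standard library are available. Lean on these libraries where they do the work, as an engineer would, in place of code of your own. Each camera call takes 0.05 s, during which the arm holds its last target.

TASK

Put the aerosol can, the squeeze bottle and the squat jar that stand on the bench into the three empty padded cells of the crate, one per cell in any order, each set down gently, standing upright on its pad and let go. Then scan the crate out: squeeze the trigger of the hand scanner beside it fully, hold it for half a second and let it spring back. Do not knock over, push about or take away the containers already packed or the tin, the pen pot and the pliers.

Things in the scene. Friction and masses are not known exactly. Their poses are not given: they have to be found in the camera images.
- can: Aerosol can, plain bare metal: body diameter 52 mm up to 118 mm, then a short shoulder and a white cap 42 mm in diameter, 150 mm high in all; it stands loose on the bench and must go into the crate. Origin: centre of the underside, z up.
- bottle: Squeeze bottle, plain white plastic: body diameter 48 mm up to 106 mm, then a grey 26 mm collar and a thin spout, 140 mm high in all; it stands loose on the bench and must go into the crate. Origin: centre of the underside, z up.
- jar: Squat jar, white with a paper label and a flush steel lid: diameter 56 mm, 100 mm high; it stands loose on the bench and must go into the crate. Origin: centre of the underside, z up.
- crate: Grey plastic crate fixed on the bench, open on top, 173 (its x) by 257 (its y) by 55 mm high; walls, floor and rim-high dividers 5 mm thick. Six square cells, 79 mm inside, centred at x = -42 and 42 mm, y = -84, 0 and 84 mm: three hold a container already, three are empty but for a pad. Origin: centre of the underside, z up.
- pad0: Black rubber pad, 74 mm square, 6 mm thick, fixed on the floor of one of the three empty crate cells (its top is 11 mm above the bench); which cells are empty changes. Origin: centre of the pad's underside, also the cell's centre; axes parallel to the crate's.
- pad1: Black rubber pad, 74 mm square, 6 mm thick, fixed on the floor of one of the three empty crate cells (its top is 11 mm above the bench); which cells are empty changes. Origin: centre of the pad's underside, also the cell's centre; axes parallel to the crate's.
- pad2: Black rubber pad, 74 mm square, 6 mm thick, fixed on the floor of one of the three empty crate cells (its top is 11 mm above the bench); which cells are empty changes. Origin: centre of the pad's underside, also the cell's centre; axes parallel to the crate's.
- packed_can: Already packed, loose in one of the crate's cells, which changes; stands on the crate's floor, 5 mm above the bench: aerosol can, plain bare metal: body diameter 52 mm up to 118 mm, then a short shoulder and a white cap 42 mm in diameter, 150 mm high in all. Leave it alone. Origin: centre of the underside, z up.
- packed_bottle: Already packed, loose in one of the crate's cells, which changes; stands on the crate's floor, 5 mm above the bench: squeeze bottle, plain white plastic: body diameter 48 mm up to 106 mm, then a grey 26 mm collar and a thin spout, 140 mm high in all. Leave it alone. Origin: centre of the underside, z up.
- packed_jar: Already packed, loose in one of the crate's cells, which changes; stands on the crate's floor, 5 mm above the bench: squat jar, white with a paper label and a flush steel lid: diameter 56 mm, 100 mm high. Leave it alone. Origin: centre of the underside, z up.
- tin: Bystander: rectangular steel tin with a paper label, 80 mm (its x) by 50 mm (its y), 100 mm high, with a black screw cap up to 113 mm. Origin: centre of the underside, z up.
- pen_pot: Bystander: dark steel pen pot, diameter 66 mm, 90 mm high, with pens up to 142 mm high, within 30 mm of the axis. Origin: centre of the underside, z up.
- pliers: Bystander: small pliers lying flat, 105 mm long (its x, jaws at +x), 50 mm wide at the handles, 14 mm high. Origin: middle, on the bench, z up.
- scanner: Grey pistol-shaped hand scanner lying on its side in a fixed steel cradle, nose (+y) to the crate, grip along -x. In mm: head x -25 to 25 (nose +-29), y -45 to 56, z 42 to 88; grip x -120 to -25, y -41 to -7, z 50 to 80; cradle base x -120 to 30, y +-42, 8 high, posts under the head and under the grip's end (x -119 to -105). Origin: on the bench below the head's centre, z up.
- trigger (a joint): Scanner trigger: black lever 48 mm long, 8 mm thick, z 55 to 75 mm, hinged on an upright axis at x = -27, y = 12 mm of the scanner; runs along -x on the +y side of the grip. 0 = released, 0.35 rad = fully squeezed, free end swung towards the grip. A spring returns it: 2 N to start, 7 N fully squeezed.
- squeeze (a point): Where to squeeze, from above: midway between the grip's back and the face of the fully squeezed trigger, at x = -61, y = -18 mm of the scanner, 67 mm above the bench. Axes as the scanner's: close along its y. At rest the trigger's face is 34 mm to +y and the grip's back 23 mm to -y of this point; squeezed they are about 45 mm apart.

How it is judged:
On the way, in this order (a step that is already met when the one before it is completed fails the run):
1. the can, the bottle and the jar stand upright on the three pads, one on each, released (((horizontal distance between can and pad0 below 0.027 m and z of can in the frame of pad0 between 0.002 and 0.011 m) or (horizontal distance between bottle and pad0 below 0.027 m and z of bottle in the frame of pad0 between 0.002 and 0.011 m) or (horizontal distance between jar and pad0 below 0.027 m and z of jar in the frame of pad0 between 0.002 and 0.011 m)) and ((horizontal distance between can and pad1 below 0.027 m and z of can in the frame of pad1 between 0.002 and 0.011 m) or (horizontal distance between bottle and pad1 below 0.027 m and z of bottle in the frame of pad1 between 0.002 and 0.011 m) or (horizontal distance between jar and pad1 below 0.027 m and z of jar in the frame of pad1 between 0.002 and 0.011 m)) and ((horizontal distance between can and pad2 below 0.027 m and z of can in the frame of pad2 between 0.002 and 0.011 m) or (horizontal distance between bottle and pad2 below 0.027 m and z of bottle in the frame of pad2 between 0.002 and 0.011 m) or (horizontal distance between jar and pad2 below 0.027 m and z of jar in the frame of pad2 between 0.002 and 0.011 m)) and angle between each of can, bottle, jar's own z axis and vertical below 0.1 rad and linear speed of each of can, bottle, jar below 0.03 m/s and contact force between the fingers and can below 0.3 N and contact force between the fingers and bottle below 0.3 N and contact force between the fingers and jar below 0.3 N), for 0.2 s.
2. the scanner's trigger is squeezed (beyond 0.26 rad) for 0.2 s (value of joint trigger above 0.26 rad), for 0.2 s.
At the end, for the whole second after the job is handed in: Each pad carries one of can, bottle and jar: within 27 mm of its centre, underside 2 to 11 mm above the pad's, tilt under 0.1 rad, at rest, clear of the fingers; trigger released (under 0.06 rad); packed containers upright (tilt under 0.15 rad) (all of step 1 and value of joint trigger below 0.06 rad and angle between each of packed_can, packed_bottle, packed_jar's own z axis and vertical below 0.15 rad); the robot touches nothing.
It fails at once if a container is tipped over (tilt above 0.6 rad) (angle between any of can, bottle, jar's own z axis and vertical above 0.6 rad).
It fails at once if a container is dropped or slammed onto a pad (arrives within 14 mm of it at over 0.6 m/s, as from a drop of 2 cm or more) ((horizontal distance between can and pad0 below 0.03 m and z of can in the frame of pad0 below 0.02 m and linear speed of can above 0.6 m/s) or (horizontal distance between can and pad1 below 0.03 m and z of can in the frame of pad1 below 0.02 m and linear speed of can above 0.6 m/s) or (horizontal distance between can and pad2 below 0.03 m and z of can in the frame of pad2 below 0.02 m and linear speed of can above 0.6 m/s) or (horizontal distance between bottle and pad0 below 0.03 m and z of bottle in the frame of pad0 below 0.02 m and linear speed of bottle above 0.6 m/s) or (horizontal distance between bottle and pad1 below 0.03 m and z of bottle in the frame of pad1 below 0.02 m and linear speed of bottle above 0.6 m/s) or (horizontal distance between bottle and pad2 below 0.03 m and z of bottle in the frame of pad2 below 0.02 m and linear speed of bottle above 0.6 m/s) or (horizontal distance between jar and pad0 below 0.03 m and z of jar in the frame of pad0 below 0.02 m and linear speed of jar above 0.6 m/s) or (horizontal distance between jar and pad1 below 0.03 m and z of jar in the frame of pad1 below 0.02 m and linear speed of jar above 0.6 m/s) or (horizontal distance between jar and pad2 below 0.03 m and z of jar in the frame of pad2 below 0.02 m and linear speed of jar above 0.6 m/s)).
It fails at once if a packed container or a bystander is moved by more than 30 mm or tipped by more than 0.35 rad (distance of any of packed_can, packed_bottle, packed_jar, tin, pen_pot, pliers from where it was at the start of the episode above 0.03 m or angle between any of packed_can, packed_bottle, packed_jar, tin, pen_pot, pliers's own z axis and vertical above 0.35 rad).
It also fails if it takes over 72 s, if anything falls off the work surface, if the arm or the gripper's body presses on something with over 40 N, if the wrist force passes 120 N, or if a joint passes its speed limit or range.

## Working session

There is one attempt and no reset: what is moved stays moved. The work goes in short steps, Python scripts to look and compute and a tool call to move; the robot and the scene stay as the last step left them, time stands still between calls to the robot, and variables do not carry over. Pictures are saved under pics/ and viewed, and the job is handed in when it is done.

Besides the shell and the picture viewer there is one more tool, called after ">>>" by a JSON object that holds its "api" and its "payload". move_arm: Moves the arm, as the interface text tells. Its arguments: {"type":"object","properties":{"deltas":{"type":"array"},"grip_force":{"type":"number"}},"required":["deltas"]}

```bash
mkdir -p pics; ls; python3 - <<'E'
from bench import env, eyes, order
import cv2
print(env.get_state())
for n in ("top","side"):
    c=eyes.camera(n); cv2.imwrite(f"pics/{n}0.png",c["pixels"]); print(n,c["intrinsics"],c["T"])
E
```

```text
pics
{'time_s': 0.0, 'qpos': array([-1.38833277e+00,  3.81190703e-01,  1.29828508e+00, -2.86281998e-05,
        1.46362087e+00, -2.15276930e-01]), 'joint_velocities': array([-3.20699105e-04,  9.19897480e-05, -1.61182092e-04,  8.07301263e-04,
        1.17124435e-03, -2.06024143e-03]), 'joint_torque': array([-1.46561329e-04, -4.48462701e+01, -2.31274474e+01, -2.21405421e-04,
        4.78870046e-03, -4.63560838e-06]), 'tcp_pos': array([ 0.21298502, -0.50677778,  0.24770641]), 'tool_rot': array([-3.14011729e+00, -2.93479973e-04,  3.97743356e-01]), 'force': array([ 0.49083241, -0.71759291,  0.43764906]), 'torque': array([ 0.00342617, -0.03692484,  0.04545366]), 'opening': 0.08566356631503187}
top [[539.47241489   0.         282.92831782]
 [  0.         539.47241489 213.92398427]
 [  0.           0.           1.        ]] [[-0.00444633 -0.98892135  0.14837383  0.31008896]
 [-0.99998678  0.00478043  0.00189525 -0.01375764]
 [-0.00258354 -0.14836344 -0.98892953  1.47204772]
 [ 0.          0.          0.          1.        ]]
side [[484.55454604   0.         286.59440164]
 [  0.         484.55454604 204.63740618]
 [  0.           0.           1.        ]] [[-0.9368817  -0.27208513  0.21959592  0.29569322]
 [-0.34963917  0.7331114  -0.58335249  0.65036695]
 [-0.00226674 -0.62331161 -0.78197027  0.95077988]
 [ 0.          0.          0.          1.        ]]
```

View pics/top0.png

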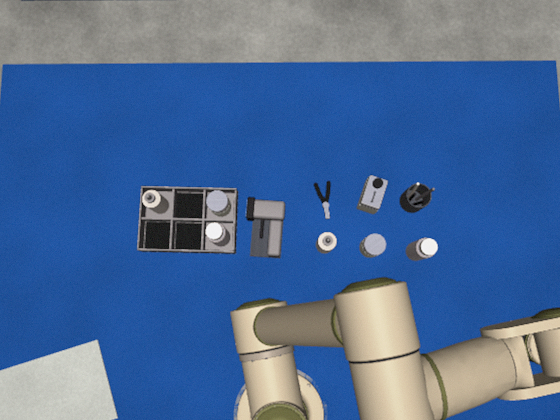

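View pics/side0.png

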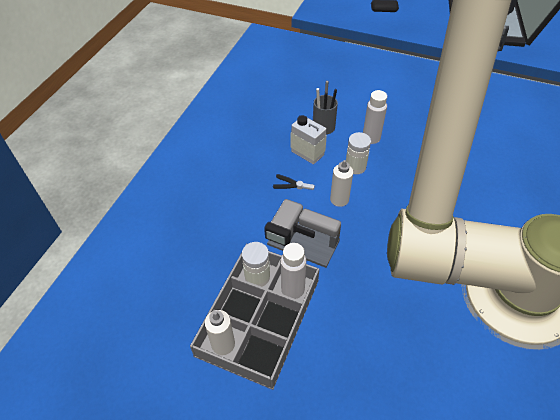

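The top view shows the crate at about px (138–237, 187–252), the scanner at (265, 225), the bottle at (327, 241), the jar at (374, 244) and the can at (425, 248). The pliers, tin and pot are behind them. I'll enlarge the image to measure.

```bash
python3 - <<'E'
import cv2
a=cv2.imread("pics/top0.png")
cv2.imwrite("pics/ta.png",cv2.resize(a[175:265,130:290],None,fx=5,fy=5,interpolation=cv2.INTER_CUBIC))
cv2.imwrite("pics/tb.png",cv2.resize(a[170:270,300:445],None,fx=5,fy=5,interpolation=cv2.INTER_CUBIC))
b=cv2.imread("pics/side0.png")
cv2.imwrite("pics/sa.png",cv2.resize(b[75:215,265:405],None,fx=4,fy=4,interpolation=cv2.INTER_CUBIC))
E
```

```text
(no output)
```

View pics/ta.png

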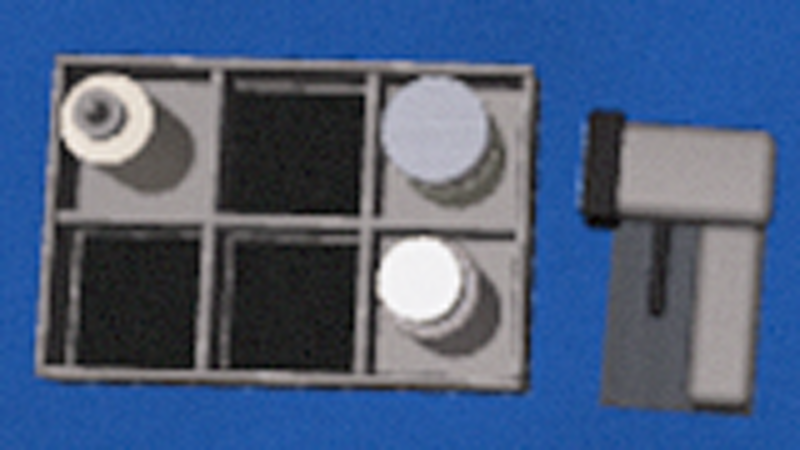

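View pics/tb.png

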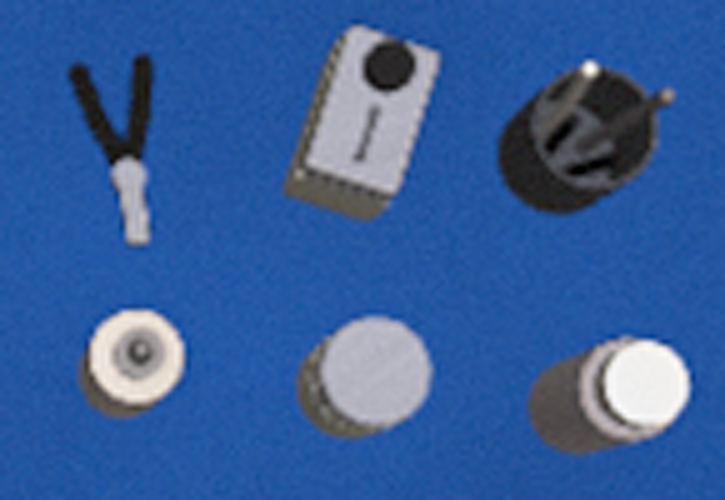

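View pics/sa.png

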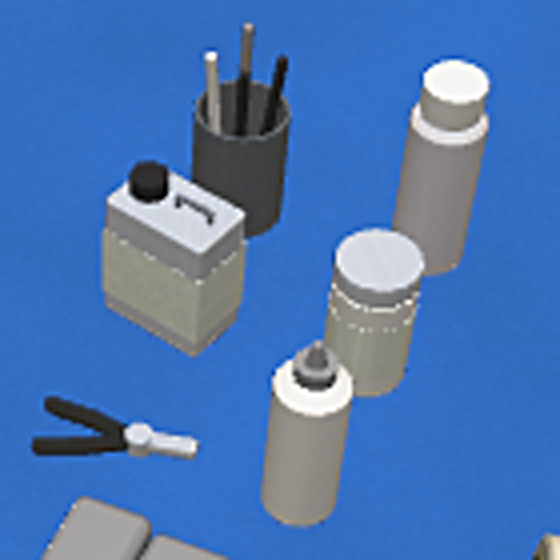

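```bash
cat > h.py <<'E'
import numpy as np, cv2
C={"top":(np.array([[539.47241489,0,282.92831782],[0,539.47241489,213.92398427],[0,0,1]]),np.array([[-0.00444633,-0.98892135,0.14837383,0.31008896],[-0.99998678,0.00478043,0.00189525,-0.01375764],[-0.00258354,-0.14836344,-0.98892953,1.47204772]])),
"side":(np.array([[484.55454604,0,286.59440164],[0,484.55454604,204.63740618],[0,0,1]]),np.array([[-0.9368817,-0.27208513,0.21959592,0.29569322],[-0.34963917,0.7331114,-0.58335249,0.65036695],[-0.00226674,-0.62331161,-0.78197027,0.95077988]]))}
def w(cam,u,v,z):
    K,T=C[cam]; d=T[:,:3]@np.linalg.solve(K,[u,v,1]); return (T[:,3]+d*(z-T[2,3])/d[2])
def px(cam,P):
    K,T=C[cam]; p=K@(T[:,:3].T@(np.asarray(P)-T[:,3])); return p[:2]/p[2]
E
python3 - <<'E'
from h import *
np.set_printoptions(precision=4,suppress=True)
def tb(u,v,z): return w("top",(u+.5)/5-.5+300,(v+.5)/5-.5+170,z)[:2]
def ta(u,v,z): return w("top",(u+.5)/5-.5+130,(v+.5)/5-.5+175,z)[:2]
def sa(u,v,z): return w("side",(u+.5)/4-.5+265,(v+.5)/4-.5+75,z)[:2]
print("bottle",tb(137,357,.106),sa(312,380,.106)); print("jar",tb(376,370,.1),sa(379,261,.1)); print("can",tb(646,384,.15),sa(456,81,.15))
print("tin",[tb(*p,.1) for p in((352,26),(440,50),(396,195),(308,168))]); print("pot",tb(597,127,.09),sa(241,105,.09))
c=np.array([ta(*p,.055) for p in((55,55),(538,66),(525,392),(37,378))]); print("crate",c,c.mean(0),np.linalg.norm(np.diff(c,axis=0),axis=1))
e=c[0]+c[3]-c[1]-c[2]; print("yaw", np.arctan2(-e[0],e[1])); e=c[0]+c[1]-c[2]-c[3]; print(np.arctan2(e[1],e[0]))
print("packed b",ta(107,120,.111),"j",ta(435,130,.105),"c",ta(419,279,.155))
print("head",[ta(*p,.088) for p in((622,122),(775,132),(773,222),(620,218))])
print("grip",[ta(*p,.080) for p in((763,225),(750,405),(691,403),(697,222))])
print("base",[ta(*p,.008) for p in((602,405),(752,412))])
print("nose",[ta(*p,.088) for p in((590,112),(622,112),(620,226),(588,222))])
E
```

```text
bottle [ 0.4449 -0.1228] [ 0.4457 -0.1252]
jar [ 0.4383 -0.245 ] [ 0.436  -0.2428]
can [ 0.4261 -0.3689] [ 0.4247 -0.3685]
tin [array([ 0.6177, -0.2379]), array([ 0.6047, -0.2832]), array([ 0.5286, -0.258 ]), array([ 0.5429, -0.2131])]
pot [ 0.5655 -0.3655] [ 0.5662 -0.3687]
crate [[0.6013 0.3699]
 [0.594  0.111 ]
 [0.4195 0.1164]
 [0.428  0.3734]] [0.5107 0.2427] [0.259  0.1746 0.2571]
yaw -0.030720805835973718
-0.02552601372744117
packed b [0.5557 0.3269] j [0.5507 0.1594] c [0.4676 0.1599]
head [array([0.5574, 0.0641]), array([ 0.5517, -0.0156]), array([ 0.5044, -0.0143]), array([0.5069, 0.065 ])]
grip [array([ 0.504 , -0.0091]), array([ 0.4103, -0.002 ]), array([0.4115, 0.0284]), array([0.5057, 0.0253])]
base [array([0.4158, 0.0789]), array([ 0.4117, -0.0025])]
nose [array([0.5628, 0.0808]), array([0.5627, 0.0641]), array([0.5027, 0.0649]), array([0.5049, 0.0815])]
```

>>> {"api": "move_arm", "payload": {"deltas": [[[0,0,-1],[0.9,0,0],-1],[[0,0,-1],[0.9,0,0],-1],[[0,0,-1],[0.9,0,0],-1],[[0,0,-1],[0.9,0,0],-1],[[0,0,-1],[0.9,0,0],-1],[[0,0,-1],[0.9,0,0],-1],[[0,0,-1],[0.9,0,0],-1],[[0,0,-1],[0.9,0,0],-1]], "grip_force": 40}}

```text
time_s: 0.77
tcp_pos: [0.3658, -0.3577, 0.2439]
tool_rot: [-3.136, -0.006, 1.264]
force: [-0.1, 0.2, 1.0]
opening: 0.0853
```

```bash
cat > go.py <<'E'
import sys; from h import *
from bench import env
from scipy.spatial.transform import Rotation as R
# usage: go.py x y z yaw -> remaining shift & turn in tool units
s=env.get_state(); t=np.array([float(a) for a in sys.argv[1:4]]); yaw=float(sys.argv[4]) if len(sys.argv)>4 else np.pi/2
Rc=R.from_euler('xyz',s['tool_rot']); Rt=R.from_euler('xyz',[np.pi,0,yaw])
np.set_printoptions(precision=3,suppress=True)
print("t",round(s['time_s'],2),"pos",s['tcp_pos'],"rot",s['tool_rot'],"F",s['force'],"open",round(s['opening'],4))
print("shift units",Rc.inv().apply(t-s['tcp_pos'])/.03,"turn units",np.degrees((Rc.inv()*Rt).as_rotvec())/6)
print("in target frame", Rt.inv().apply(t-s['tcp_pos'])/.03)
E
python3 go.py .445 -.124 .25
```

```text
t 0.77 pos [ 0.366 -0.358  0.244] rot [-3.136 -0.006  1.264] F [-0.086  0.205  0.984] open 0.0853
shift units [ 8.226  0.162 -0.156] turn units [-0.044 -0.062 -2.932]
in target frame [ 7.791  2.641 -0.202]
```

>>> {"api": "move_arm", "payload": {"deltas": [[[0,0,-1],[0.97,0.2,0],-1],[[0,0,-1],[0.97,0.25,0],-1],[[0,0,-0.9],[0.97,0.3,0],-1],[[0,0,0],[0.97,0.3,0],-1],[[0,0,0],[0.97,0.3,0],-1],[[0,0,0],[0.97,0.3,0],-1],[[0,0,0],[0.97,0.3,0.3],-1],[[0,0,0],[0.8,0.2,0.3],-1]]}}

```text
time_s: 1.43
tcp_pos: [0.4471, -0.1236, 0.2262]
tool_rot: [-3.138, -0.009, 1.589]
force: [0.2, -0.0, -0.7]
opening: 0.0852
```

```bash
python3 go.py .445 -.124 .09
```

```text
t 1.43 pos [ 0.447 -0.124  0.226] rot [-3.138 -0.009  1.589] F [ 0.208 -0.003 -0.718] open 0.0852
shift units [-0.055 -0.053  4.541] turn units [-0.038 -0.088  0.178]
in target frame [-0.015 -0.07   4.541]
```

>>> {"api": "move_arm", "payload": {"deltas": [[[0,-0.09,0.15],[-0.05,-0.05,0.9],-1],[[0,0,0],[0,0,0.9],-1],[[0,0,0],[0,0,0.9],-1],[[0,0,0],[0,0,0.8],-1],[[0,0,0],[0,0,0.6],-1],[[0,0,0],[0,0,0.4],-1]]}}

```text
time_s: 1.93
tcp_pos: [0.446, -0.1184, 0.0868]
tool_rot: [-3.141, 0.002, 1.582]
force: [-0.2, 0.3, -0.3]
opening: 0.0857
```

```bash
python3 go.py .445 -.124 .09; python3 - <<'E'
from bench import eyes
import cv2
c=eyes.camera("side"); cv2.imwrite("pics/s1.png",cv2.resize(c["pixels"][70:290,200:460],None,fx=2.5,fy=2.5))
E
```

```text
t 1.93 pos [ 0.446 -0.118  0.087] rot [-3.141  0.002  1.582] F [-0.213  0.316 -0.286] open 0.0857
shift units [-0.186 -0.035 -0.107] turn units [-0.004  0.015  0.107]
in target frame [-0.186 -0.032 -0.107]
```

View pics/s1.png

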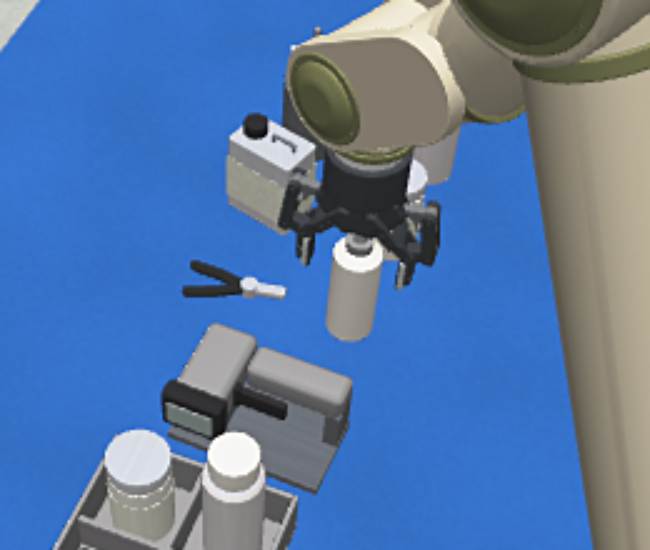

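The bottle (s1 px ~(352, 290)) stands between the open jaws. I'll centre the tool and close.

>>> {"api": "move_arm", "payload": {"deltas": [[[0,0,0.1],[-0.19,-0.03,-0.1],-1],[[0,0,0],[0,0,0],-0.2],[[0,0,0],[0,0,0],0.3],[[0,0,0],[0,0,0],0.5],[[0,0,0],[0,0,0],0.5],[[0,0,0],[0,0,0],0.5]]}}

```text
time_s: 2.48
tcp_pos: [0.445, -0.1251, 0.0907]
tool_rot: [-3.14, 0.001, 1.57]
force: [0.2, -0.3, -0.9]
opening: 0.0468
```

```bash
python3 go.py .445 -.124 .28
```

```text
t 2.48 pos [ 0.445 -0.125  0.091] rot [-3.14   0.001  1.57 ] F [ 0.225 -0.315 -0.855] open 0.0468
shift units [ 0.029 -0.007 -6.309] turn units [-0.013  0.011 -0.01 ]
in target frame [ 0.037  0.001 -6.309]
```

>>> {"api": "move_arm", "payload": {"deltas": [[[0,0,0],[0,0,-0.3],0.5],[[0,0,0],[0,0,-0.6],0.5],[[0,0,0],[0,0,-0.9],0.5],[[0,0,0],[0.3,0,-0.9],0.5],[[0,0,0],[0.5,0,-0.9],0.5],[[0,0,0],[0.7,0,-0.9],0.5],[[0,0,0],[0.8,0,-0.8],0.5],[[0,0,0],[0.8,0,-0.8],0.5]]}}

```text
time_s: 3.15
tcp_pos: [0.4432, -0.0308, 0.2791]
tool_rot: [-3.132, -0.003, 1.564]
force: [1.0, 0.0, -1.1]
opening: 0.0469
```

```bash
python3 go.py .469 .244 .28
```

```text
t 3.15 pos [ 0.443 -0.031  0.279] rot [-3.132 -0.003  1.564] F [ 0.984  0.045 -1.107] open 0.0469
shift units [ 9.166  0.795 -0.01 ] turn units [-0.09  -0.029 -0.069]
in target frame [ 9.16   0.861 -0.03 ]
```

>>> {"api": "move_arm", "payload": {"deltas": [[[-0.1,0,-0.05],[0.95,0.1,0],0.5],[[0,0,0],[0.95,0.1,0],0.5],[[0,0,0],[0.95,0.1,0],0.5],[[0,0,0],[0.95,0.1,0],0.5],[[0,0,0],[0.95,0.1,0],0.5],[[0,0,0],[0.95,0.1,0],0.5],[[0,0,0],[0.95,0.1,0],0.5],[[0,0,0],[0.95,0.1,0],0.5]]}}

```text
time_s: 3.82
tcp_pos: [0.4667, 0.2079, 0.288]
tool_rot: [3.125, -0.0, 1.568]
force: [1.5, -0.7, -0.4]
opening: 0.0467
```

```bash
python3 go.py .469 .244 .28
```

```text
t 3.82 pos [0.467 0.208 0.288] rot [ 3.125 -0.     1.568] F [ 1.516 -0.667 -0.353] open 0.0467
shift units [1.202 0.067 0.267] turn units [ 0.156  0.    -0.031]
in target frame [1.202 0.076 0.266]
```

>>> {"api": "move_arm", "payload": {"deltas": [[[0.15,0,0],[0.7,0.05,0.2],0.5],[[0,0,0],[0.3,0.02,0],0.5],[[0,0,0],[0.05,0,0],0.5]]}}

```text
time_s: 4.07
tcp_pos: [0.4679, 0.2454, 0.2819]
tool_rot: [3.141, -0.001, 1.573]
force: [-0.4, -0.1, -1.9]
opening: 0.0469
```

```bash
python3 go.py .469 .244 .105; python3 - <<'E'
from bench import eyes
import cv2
c=eyes.camera("side"); cv2.imwrite("pics/s2.png",c["pixels"])
E
```

```text
t 4.07 pos [0.468 0.245 0.282] rot [ 3.141 -0.001  1.573] F [-0.358 -0.147 -1.915] open 0.0469
shift units [-0.051  0.037  5.896] turn units [ 0.002 -0.009  0.025]
in target frame [-0.045  0.038  5.896]
```

View pics/s2.png

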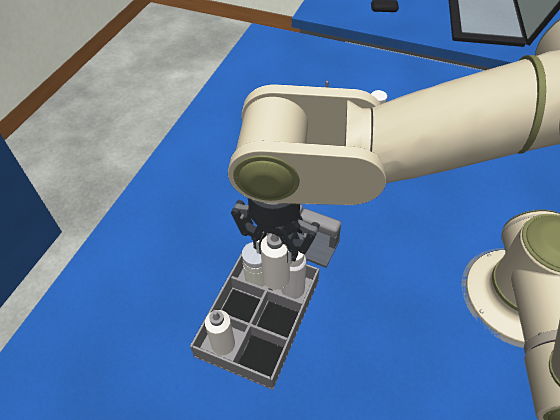

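The bottle is held upright over the near-middle cell (px ~(272, 262)). Lowering now, slow at the end.

>>> {"api": "move_arm", "payload": {"deltas": [[[0,0,0],[-0.05,0.04,0.8],0.5],[[0,0,0],[0,0,0.9],0.5],[[0,0,0],[0,0,0.9],0.5],[[0,0,0],[0,0,0.9],0.5],[[0,0,0],[0,0,0.8],0.5],[[0,0,0],[0,0,0.6],0.5],[[0,0,0],[0,0,0.4],0.5],[[0,0,0],[0,0,0.2],0.5]]}}

```text
time_s: 4.78
tcp_pos: [0.4719, 0.2337, 0.1159]
tool_rot: [3.129, -0.0, 1.565]
force: [-0.6, 0.7, -2.2]
opening: 0.0467
```

```bash
python3 go.py .469 .244 .1015
```

```text
t 4.78 pos [0.472 0.234 0.116] rot [ 3.129 -0.     1.565] F [-0.629  0.74  -2.154] open 0.0467
shift units [ 0.341 -0.104  0.477] turn units [ 0.116 -0.003 -0.055]
in target frame [ 0.342 -0.096  0.479]
```

>>> {"api": "move_arm", "payload": {"deltas": [[[0.12,0,-0.05],[0.34,-0.1,0.05],0.5],[[0,0,0],[0,0,0.2],0.5],[[0,0,0],[0,0,0.1],0.5]]}}

```text
time_s: 5.03
tcp_pos: [0.4695, 0.2427, 0.1058]
tool_rot: [-3.141, -0.0, 1.568]
force: [-0.3, -0.3, -0.9]
opening: 0.0469
```

```bash
python3 go.py .469 .244 .1015
```

```text
t 5.03 pos [0.469 0.243 0.106] rot [-3.141 -0.     1.568] F [-0.304 -0.27  -0.923] open 0.0469
shift units [ 0.042 -0.017  0.144] turn units [-0.003 -0.001 -0.028]
in target frame [ 0.043 -0.016  0.144]
```

>>> {"api": "move_arm", "payload": {"deltas": [[[0,0,0],[0.04,-0.01,0.06],0.5],[[0,0,0],[0,0,0.06],0.5],[[0,0,0],[0,0,0.04],0.5]]}}

```text
time_s: 5.28
tcp_pos: [0.4699, 0.2443, 0.1019]
tool_rot: [3.139, -0.001, 1.568]
force: [-0.9, 0.4, -1.2]
opening: 0.0468
```

```bash
python3 go.py .469 .244 .1015
```

```text
t 5.28 pos [0.47  0.244 0.102] rot [ 3.139 -0.001  1.568] F [-0.863  0.439 -1.165] open 0.0468
shift units [-0.009 -0.029  0.013] turn units [ 0.025 -0.008 -0.023]
in target frame [-0.008 -0.029  0.013]
```

>>> {"api": "move_arm", "payload": {"deltas": [[[0,0,0],[0,0,0.03],0.5],[[0,0,0],[0,0,0],0.1],[[0,0,0],[0,0,0],-0.2],[[0,0,0],[0,0,0],-0.6],[[0,0,0],[0,0,0],-0.8],[[0,0,0],[0,0,-0.3],-0.8],[[0,0,0],[0,0,-0.8],-0.8],[[0,0,0],[0,0,-0.9],-0.8]]}}

```text
time_s: 5.95
tcp_pos: [0.4683, 0.2437, 0.1606]
tool_rot: [-3.137, 0.001, 1.568]
force: [0.0, -0.1, 0.5]
opening: 0.0769
```

```bash
python3 go.py .437 -.244 .25
```

```text
t 5.95 pos [0.468 0.244 0.161] rot [-3.137  0.001  1.568] F [ 0.034 -0.118  0.474] open 0.0769
shift units [-16.264  -1.017  -2.957] turn units [-0.04   0.01  -0.022]
in target frame [-16.258  -1.043  -2.978]
```

>>> {"api": "move_arm", "payload": {"deltas": [[[0,0,0],[0,0,-0.9],-0.8],[[0,0,0],[-0.3,0,-0.9],-0.8],[[0,0,0],[-0.7,0,-0.6],-0.9],[[0,0,0],[-0.95,-0.1,-0.3],-1],[[0,0,0],[-1,-0.1,0],-1],[[0,0,0],[-1,-0.1,0],-1],[[0,0,0],[-1,-0.1,0],-1],[[0,0,0],[-1,-0.1,0],-1]]}}

```text
time_s: 6.62
tcp_pos: [0.4535, 0.0634, 0.2586]
tool_rot: [3.126, -0.001, 1.578]
force: [0.2, -0.6, 0.5]
opening: 0.0854
```

```bash
python3 go.py .437 -.244 .20;python3 - <<'E'
from bench import eyes
import cv2
c=eyes.camera("side"); cv2.imwrite("pics/s3.png",cv2.resize(c["pixels"][200:400,150:370],None,fx=3,fy=3))
E
```

```text
t 6.62 pos [0.454 0.063 0.259] rot [ 3.126 -0.001  1.578] F [ 0.178 -0.551  0.548] open 0.0854
shift units [-10.244  -0.654   1.93 ] turn units [ 0.147 -0.013  0.068]
in target frame [-10.246  -0.551   1.954]
```

View pics/s3.png

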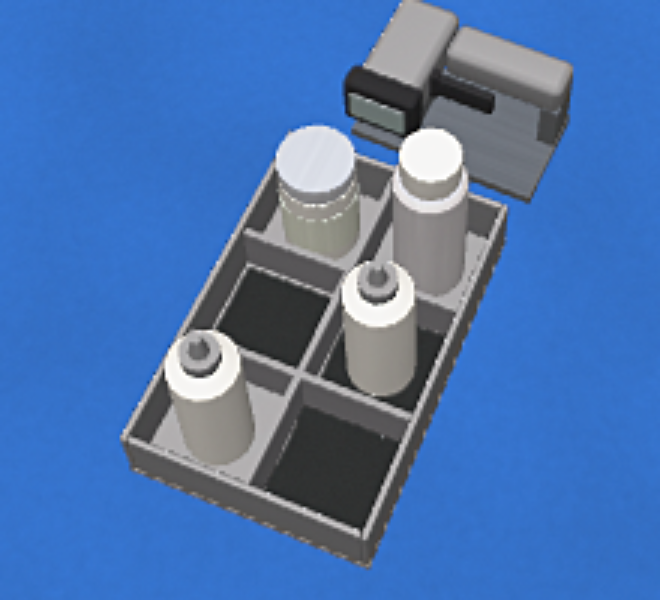

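The bottle stands upright about mid-cell (s3 px ~(378, 390)). Next is the jar.

>>> {"api": "move_arm", "payload": {"deltas": [[[0,0,0],[-1,-0.06,0.2],-1],[[0,0,0],[-1,-0.06,0.2],-1],[[0,0,0],[-1,-0.06,0.2],-1],[[0,0,0],[-1,-0.06,0.2],-1],[[0,0,0],[-1,-0.06,0.2],-1],[[0,0,0],[-1,-0.06,0.1],-1],[[0,0,0],[-1,-0.06,0.1],-1],[[0,0,0],[-1,-0.06,0.1],-1]]}}

```text
time_s: 7.33
tcp_pos: [0.439, -0.1893, 0.2264]
tool_rot: [3.115, 0.004, 1.578]
force: [0.8, -0.6, 0.4]
opening: 0.0853
```

```bash
python3 go.py .437 -.244 .20
```

```text
t 7.33 pos [ 0.439 -0.189  0.226] rot [3.115 0.004 1.578] F [ 0.802 -0.563  0.414] open 0.0853
shift units [-1.821 -0.104  0.885] turn units [0.252 0.037 0.071]
in target frame [-1.825 -0.067  0.88 ]
```

>>> {"api": "move_arm", "payload": {"deltas": [[[0.25,0.04,0.07],[-0.9,-0.05,0.5],-1],[[0,0,0],[-0.6,0,0.3],-1],[[0,0,0],[-0.2,0,0.1],-1],[[0,0,0],[-0.1,0,0],-1]]}}

```text
time_s: 7.67
tcp_pos: [0.4371, -0.2509, 0.2011]
tool_rot: [3.14, 0.003, 1.564]
force: [0.3, 0.2, -0.5]
opening: 0.0853
```

```bash
python3 go.py .437 -.244 .076
```

```text
t 7.67 pos [ 0.437 -0.251  0.201] rot [3.14  0.003 1.564] F [ 0.304  0.249 -0.497] open 0.0853
shift units [ 0.239 -0.013  4.169] turn units [ 0.019  0.024 -0.061]
in target frame [ 0.229 -0.003  4.169]
```

>>> {"api": "move_arm", "payload": {"deltas": [[[0,0,-0.05],[0.2,0,0.8],-1],[[0,0,0],[0,0,0.8],-1],[[0,0,0],[0,0,0.8],-1],[[0,0,0],[0,0,0.7],-1],[[0,0,0],[0,0,0.5],-1],[[0,0,0],[0,0,0.4],-1],[[0,0,0],[0,0,0.1],-1]]}}

```text
time_s: 8.25
tcp_pos: [0.441, -0.2411, 0.0813]
tool_rot: [3.13, 0.01, 1.574]
force: [0.0, -0.0, 0.5]
opening: 0.0857
```

```bash
python3 go.py .437 -.244 .076; python3 - <<'E'
from bench import eyes
import cv2
c=eyes.camera("side"); cv2.imwrite("pics/s4.png",cv2.resize(c["pixels"][70:290,200:460],None,fx=2.5,fy=2.5))
E
```

```text
t 8.25 pos [ 0.441 -0.241  0.081] rot [3.13  0.01  1.574] F [ 0.041 -0.025  0.451] open 0.0857
shift units [-0.094 -0.137  0.176] turn units [0.115 0.092 0.034]
in target frame [-0.096 -0.134  0.177]
```

View pics/s4.png

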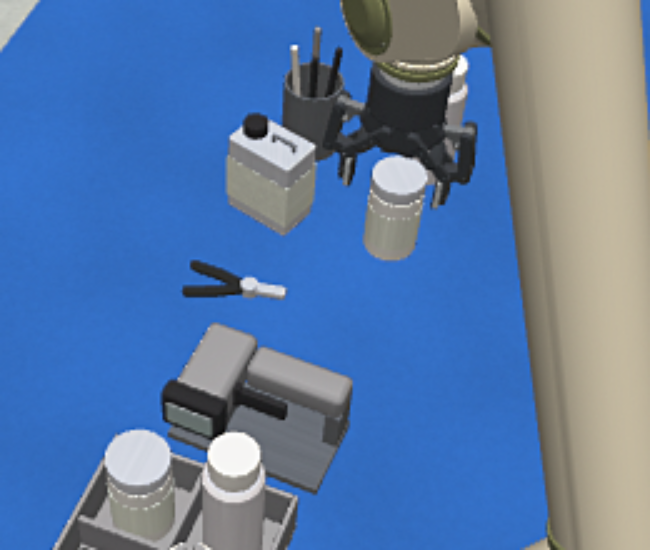

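The jar (s4 px ~(398, 205)) is between the jaws. Correcting and closing.

>>> {"api": "move_arm", "payload": {"deltas": [[[0.1,0.09,0],[-0.1,-0.13,0.18],-1],[[0,0,0],[-0.03,0,0],-0.3],[[0,0,0],[0,0,0],0],[[0,0,0],[0,0,0],0.3],[[0,0,0],[0,0,0],0.3],[[0,0,0],[0,0,0],0.3]]}}

```text
time_s: 8.8
tcp_pos: [0.4383, -0.2452, 0.0799]
tool_rot: [3.137, 0.003, 1.576]
force: [0.0, 0.7, -3.5]
opening: 0.0554
```

```bash
python3 go.py .437 -.244 .26
```

```text
t 8.8 pos [ 0.438 -0.245  0.08 ] rot [3.137 0.003 1.576] F [ 0.021  0.716 -3.537] open 0.0554
shift units [ 0.02  -0.014 -6.004] turn units [0.045 0.03  0.051]
in target frame [ 0.039 -0.043 -6.004]
```

>>> {"api": "move_arm", "payload": {"deltas": [[[0,0,0],[0,0,-0.3],0.3],[[0,0,0],[0,0,-0.7],0.3],[[0,0,0],[0,0,-0.9],0.3],[[0,0,0],[0.2,0,-0.9],0.3],[[0,0,0],[0.4,0,-0.9],0.3],[[0,0,0],[0.7,0,-0.9],0.3],[[0,0,0],[0.9,0,-0.8],0.3],[[0,0,0],[1,0,-0.5],0.3]]}}

```text
time_s: 9.47
tcp_pos: [0.4353, -0.1485, 0.2652]
tool_rot: [-3.141, -0.002, 1.569]
force: [0.9, -0.4, -2.7]
opening: 0.0553
```

```bash
python3 go.py .471 .328 .27
```

```text
t 9.47 pos [ 0.435 -0.148  0.265] rot [-3.141 -0.002  1.569] F [ 0.875 -0.355 -2.75 ] open 0.0553
shift units [15.885  1.158 -0.125] turn units [-0.006 -0.021 -0.019]
in target frame [15.883  1.19  -0.159]
```

>>> {"api": "move_arm", "payload": {"deltas": [[[0,0,0],[1,0.08,0],0.3],[[0,0,0],[1,0.08,0],0.3],[[0,0,0],[1,0.08,0],0.3],[[0,0,0],[1,0.08,0],0.3],[[0,0,0],[1,0.08,0],0.3],[[0,0,0],[1,0.08,0],0.3],[[0,0,0],[1,0.08,0],0.3],[[0,0,0],[1,0.08,0],0.3]]}}

```text
time_s: 10.13
tcp_pos: [0.4522, 0.1031, 0.2754]
tool_rot: [3.13, 0.003, 1.566]
force: [0.5, 0.2, -2.5]
opening: 0.0548
```

```bash
python3 go.py .471 .328 .27
```

```text
t 10.13 pos [0.452 0.103 0.275] rot [3.13  0.003 1.566] F [ 0.479  0.194 -2.476] open 0.0548
shift units [7.5   0.586 0.168] turn units [ 0.109  0.025 -0.049]
in target frame [7.497 0.626 0.181]
```

>>> {"api": "move_arm", "payload": {"deltas": [[[0.1,0,0],[1,0.08,0.05],0.3],[[0,0,0],[1,0.08,0],0.3],[[0,0,0],[1,0.08,0],0.3],[[0,0,0],[1,0.08,0],0.3],[[0,0,0],[1,0.08,0],0.3],[[0,0,0],[0.9,0.08,0],0.3],[[0,0,0],[0.6,0.05,0],0.3],[[0,0,0],[0.2,0,0],0.3]]}}

```text
time_s: 10.8
tcp_pos: [0.4641, 0.3187, 0.2777]
tool_rot: [3.141, 0.001, 1.571]
force: [0.1, -0.5, -2.8]
opening: 0.0554
```

```bash
python3 go.py .471 .328 .091
```

```text
t 10.8 pos [0.464 0.319 0.278] rot [3.141 0.001 1.571] F [ 0.128 -0.479 -2.817] open 0.0554
shift units [0.319 0.226 6.222] turn units [0.004 0.013 0.   ]
in target frame [0.311 0.229 6.222]
```

>>> {"api": "move_arm", "payload": {"deltas": [[[0,0,0],[0.32,0.22,0.5],0.3],[[0,0,0],[0.05,0,0.8],0.3],[[0,0,0],[0.05,0,0.9],0.3],[[0,0,0],[0.05,0,0.9],0.3],[[0,0,0],[0.05,0,0.9],0.3],[[0,0,0],[0.05,0,0.8],0.3],[[0,0,0],[0.05,0,0.5],0.3],[[0,0,0],[0,0,0.2],0.3]]}}

```text
time_s: 11.47
tcp_pos: [0.4709, 0.337, 0.112]
tool_rot: [3.135, -0.0, 1.573]
force: [-0.2, -0.3, -2.5]
opening: 0.0555
```

```bash
python3 go.py .471 .328 .091
```

```text
t 11.47 pos [0.471 0.337 0.112] rot [ 3.135 -0.     1.573] F [-0.18  -0.297 -2.474] open 0.0555
shift units [-0.299 -0.     0.701] turn units [ 0.06  -0.001  0.017]
in target frame [-0.299  0.005  0.701]
```

>>> {"api": "move_arm", "payload": {"deltas": [[[0.05,0,0],[-0.3,0,0.1],0.3],[[0,0,0],[0,0,0.25],0.3],[[0,0,0],[0,0,0.15],0.3],[[0,0,0],[0,0,0.05],0.3]]}}

```text
time_s: 11.8
tcp_pos: [0.4716, 0.3257, 0.0962]
tool_rot: [3.14, -0.0, 1.571]
force: [0.1, -0.6, -3.0]
opening: 0.0553
```

```bash
python3 go.py .471 .328 .091
```

```text
t 11.8 pos [0.472 0.326 0.096] rot [ 3.14  -0.     1.571] F [ 0.149 -0.589 -2.964] open 0.0553
shift units [ 0.078 -0.022  0.174] turn units [ 0.017 -0.002  0.005]
in target frame [ 0.078 -0.021  0.174]
```

>>> {"api": "move_arm", "payload": {"deltas": [[[0,0,0],[0.08,-0.02,0.07],0.3],[[0,0,0],[0,0,0.06],0.3],[[0,0,0],[0,0,0.04],0.3]]}}

```text
time_s: 12.05
tcp_pos: [0.4719, 0.3284, 0.0924]
tool_rot: [3.137, -0.002, 1.571]
force: [-0.3, 0.6, -2.4]
opening: 0.0551
```

```bash
python3 go.py .471 .328 .091
```

```text
t 12.05 pos [0.472 0.328 0.092] rot [ 3.137 -0.002  1.571] F [-0.309  0.612 -2.39 ] open 0.0551
shift units [-0.014 -0.029  0.045] turn units [ 0.046 -0.015  0.001]
in target frame [-0.014 -0.028  0.045]
```

>>> {"api": "move_arm", "payload": {"deltas": [[[0,0,0],[0,0,0.04],0.3],[[0,0,0],[0,0,0.02],0.1],[[0,0,0],[0,0,0],-0.3],[[0,0,0],[0,0,0],-0.65],[[0,0,0],[0,0,0],-0.65],[[0,0,0],[0,0,-0.3],-0.65],[[0,0,0],[0,0,-0.8],-0.65],[[0,0,0],[0,0,-0.9],-0.65]]}}

```text
time_s: 12.72
tcp_pos: [0.4705, 0.3283, 0.1504]
tool_rot: [-3.141, 0.001, 1.572]
force: [0.9, 0.1, -0.0]
opening: 0.0702
```

```bash
python3 go.py .425 -.3685 .25
```

```text
t 12.72 pos [0.47  0.328 0.15 ] rot [-3.141  0.001  1.572] F [ 0.932  0.117 -0.007] open 0.0702
shift units [-23.226  -1.535  -3.307] turn units [-0.003  0.005  0.008]
in target frame [-23.225  -1.515  -3.321]
```

>>> {"api": "move_arm", "payload": {"deltas": [[[0,0,0],[0,0,-0.9],-0.65],[[0,0,0],[0,0,-0.9],-0.8],[[0,0,0],[-0.4,0,-0.7],-1],[[0,0,0],[-0.8,0,-0.4],-1],[[0,0,0],[-1,-0.07,-0.1],-1],[[0,0,0],[-1,-0.07,0],-1],[[0,0,0],[-1,-0.07,0],-1],[[0,0,0],[-1,-0.07,0],-1]]}}

```text
time_s: 13.38
tcp_pos: [0.4629, 0.1718, 0.2593]
tool_rot: [3.119, -0.007, 1.58]
force: [0.6, 0.1, 0.5]
opening: 0.0853
```

>>> {"api": "move_arm", "payload": {"deltas": [[[0,0,0],[-1,-0.07,0],-1],[[0,0,0],[-1,-0.07,0],-1],[[0,0,0],[-1,-0.07,0],-1],[[0,0,0],[-1,-0.07,0],-1],[[0,0,0],[-1,-0.07,0],-1],[[0,0,0],[-1,-0.07,0],-1],[[0,0,0],[-1,-0.07,0],-1],[[0,0,0],[-1,-0.07,0],-1]]}}

```text
time_s: 14.05
tcp_pos: [0.4454, -0.0795, 0.267]
tool_rot: [3.104, -0.004, 1.582]
force: [0.0, 0.7, 0.2]
opening: 0.0856
```

```bash
python3 go.py .425 -.3685 .25;python3 - <<'E'
from bench import eyes
import cv2
c=eyes.camera("side"); cv2.imwrite("pics/s5.png",cv2.resize(c["pixels"][200:400,150:370],None,fx=3,fy=3))
E
```

```text
t 14.05 pos [ 0.445 -0.08   0.267] rot [ 3.104 -0.004  1.582] F [0.048 0.729 0.197] open 0.0856
shift units [-9.627 -0.807  0.502] turn units [ 0.359 -0.036  0.106]
in target frame [-9.633 -0.68   0.566]
```

View pics/s5.png

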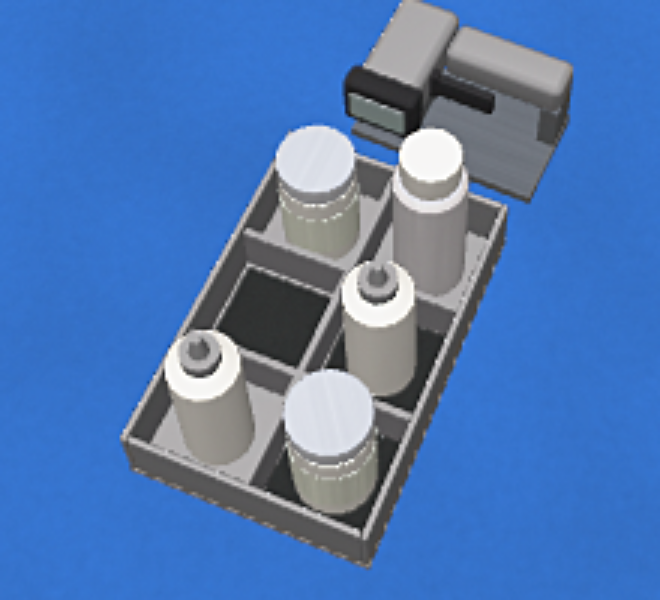

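The jar stands upright in its cell (s5 px ~(335, 500)) and the neighbours haven't moved. The can is next.

>>> {"api": "move_arm", "payload": {"deltas": [[[0.35,0,0.1],[-1,-0.06,0.05],-1],[[0,0,0],[-1,-0.07,0],-1],[[0,0,0],[-1,-0.07,0],-1],[[0,0,0],[-1,-0.07,0],-1],[[0,0,0],[-1,-0.07,0],-1],[[0,0,0],[-1,-0.07,0],-1],[[0,0,0],[-1,-0.07,0],-1],[[0,0,0],[-0.9,-0.07,0],-1]]}}

```text
time_s: 14.77
tcp_pos: [0.4261, -0.3302, 0.2746]
tool_rot: [3.132, 0.006, 1.569]
force: [-0.1, 0.2, 0.6]
opening: 0.0856
```

```bash
python3 go.py .425 -.3685 .24
```

```text
t 14.77 pos [ 0.426 -0.33   0.275] rot [3.132 0.006 1.569] F [-0.13   0.212  0.555] open 0.0856
shift units [-1.27  -0.043  1.161] turn units [ 0.09   0.053 -0.021]
in target frame [-1.277 -0.035  1.154]
```

>>> {"api": "move_arm", "payload": {"deltas": [[[0.09,0.05,0],[-0.8,-0.04,0.4],-1],[[0,0,0],[-0.35,0,0.4],-1],[[0,0,0],[-0.05,0,0.3],-1],[[0,0,0],[0,0,0],-1]]}}

```text
time_s: 15.1
tcp_pos: [0.4237, -0.3724, 0.2428]
tool_rot: [3.139, 0.005, 1.563]
force: [0.5, -0.3, -0.0]
opening: 0.0853
```

```bash
python3 go.py .425 -.3685 .101
```

```text
t 15.1 pos [ 0.424 -0.372  0.243] rot [3.139 0.005 1.563] F [ 0.516 -0.294 -0.006] open 0.0853
shift units [0.151 0.029 4.727] turn units [ 0.028  0.045 -0.073]
in target frame [0.129 0.044 4.728]
```

>>> {"api": "move_arm", "payload": {"deltas": [[[0,0.04,-0.07],[0.12,0.04,0.7],-1],[[0,0,0],[0,0,0.9],-1],[[0,0,0],[0,0,0.9],-1],[[0,0,0],[0,0,0.9],-1],[[0,0,0],[0,0,0.7],-1],[[0,0,0],[0,0,0.4],-1],[[0,0,0],[0,0,0.1],-1]]}}

```text
time_s: 15.68
tcp_pos: [0.4289, -0.3597, 0.1056]
tool_rot: [3.132, 0.005, 1.579]
force: [0.5, 0.1, 0.1]
opening: 0.0854
```

```bash
python3 go.py .425 -.3685 .101; python3 - <<'E'
from bench import eyes
import cv2
c=eyes.camera("side"); cv2.imwrite("pics/s6.png",cv2.resize(c["pixels"][70:290,200:460],None,fx=2.5,fy=2.5))
E
```

```text
t 15.68 pos [ 0.429 -0.36   0.106] rot [3.132 0.005 1.579] F [0.467 0.054 0.102] open 0.0854
shift units [-0.29  -0.133  0.155] turn units [0.089 0.051 0.077]
in target frame [-0.292 -0.129  0.155]
```

View pics/s6.png

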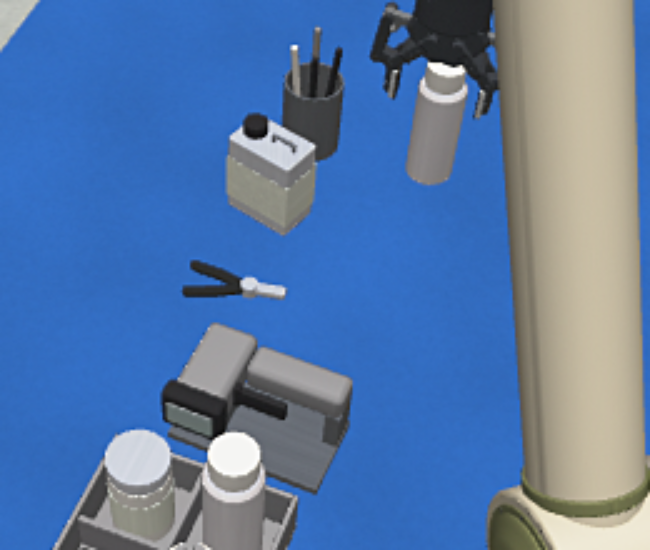

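The can (s6 px ~(437, 130)) is between the jaws with its cap under the palm. Correcting and closing.

>>> {"api": "move_arm", "payload": {"deltas": [[[0.09,0.05,0.07],[-0.28,-0.13,0.05],-1],[[0,0,0],[0,0,0.03],-0.5],[[0,0,0],[0,0,0],0],[[0,0,0],[0,0,0],0.4],[[0,0,0],[0,0,0],0.4],[[0,0,0],[0,0,0],0.4]]}}

```text
time_s: 16.23
tcp_pos: [0.4263, -0.3687, 0.1083]
tool_rot: [3.138, 0.005, 1.573]
force: [-0.6, 0.2, -3.8]
opening: 0.0507
```

```bash
python3 go.py .425 -.3685 .29
```

```text
t 16.23 pos [ 0.426 -0.369  0.108] rot [3.138 0.005 1.573] F [-0.6    0.247 -3.796] open 0.0507
shift units [-0.025 -0.023 -6.055] turn units [0.031 0.049 0.016]
in target frame [ 0.006 -0.042 -6.055]
```

>>> {"api": "move_arm", "payload": {"deltas": [[[0,0,0],[0,0,-0.3],0.4],[[0,0,0],[0,0,-0.7],0.4],[[0,0,0],[0,0,-0.9],0.4],[[0,0,0],[0,0,-0.9],0.4],[[0,0,0],[0.3,0,-0.9],0.4],[[0,0,0],[0.6,0,-0.9],0.4],[[0,0,0],[0.9,0,-0.8],0.4],[[0,0,0],[1,0.1,-0.6],0.4]]}}

```text
time_s: 16.9
tcp_pos: [0.4262, -0.2836, 0.2938]
tool_rot: [-3.137, -0.005, 1.566]
force: [1.7, -0.4, -4.7]
opening: 0.0506
```

>>> {"api": "move_arm", "payload": {"deltas": [[[0,0,0],[1,0.22,-0.1],0.4],[[0,0,0],[1,0.22,0],0.4],[[0,0,0],[1,0.22,0],0.4],[[0,0,0],[1,0.22,0],0.4],[[0,0,0],[1,0.22,0],0.4],[[0,0,0],[1,0.22,0],0.4],[[0,0,0],[1,0.22,0],0.4],[[0,0,0],[1,0.22,0],0.4]]}}

```text
time_s: 17.57
tcp_pos: [0.4788, -0.0319, 0.3072]
tool_rot: [3.137, 0.001, 1.562]
force: [0.8, 0.1, -3.8]
opening: 0.0503
```

```bash
python3 go.py .5527 .2414 .295
```

```text
t 17.57 pos [ 0.479 -0.032  0.307] rot [3.137 0.001 1.562] F [ 0.774  0.062 -3.768] open 0.0503
shift units [9.131 2.383 0.405] turn units [ 0.042  0.013 -0.081]
in target frame [9.11  2.462 0.407]
```

>>> {"api": "move_arm", "payload": {"deltas": [[[0,0,-0.05],[1,0.26,0],0.4],[[0,0,0],[1,0.26,0],0.4],[[0,0,0],[1,0.26,0],0.4],[[0,0,0],[1,0.26,0],0.4],[[0,0,0],[1,0.26,0],0.4],[[0,0,0],[1,0.26,0],0.4],[[0,0,0],[1,0.26,0],0.4],[[0,0,0],[0.9,0.26,0],0.4]]}}

```text
time_s: 18.23
tcp_pos: [0.5392, 0.2192, 0.3113]
tool_rot: [3.138, 0.001, 1.569]
force: [0.7, 0.2, -4.2]
opening: 0.0506
```

```bash
python3 go.py .5527 .2414 .295
```

```text
t 18.23 pos [0.539 0.219 0.311] rot [3.138 0.001 1.569] F [ 0.651  0.165 -4.242] open 0.0506
shift units [0.74  0.447 0.543] turn units [ 0.032  0.008 -0.016]
in target frame [0.739 0.45  0.542]
```

>>> {"api": "move_arm", "payload": {"deltas": [[[0,0,0],[0.45,0.3,0.3],0.4],[[0,0,0],[0.2,0.15,0.25],0.4],[[0,0,0],[0,0,0],0.4]]}}

```text
time_s: 18.48
tcp_pos: [0.5523, 0.245, 0.2944]
tool_rot: [3.139, -0.0, 1.575]
force: [-0.9, -0.4, -4.0]
opening: 0.05
```

```bash
python3 go.py .5527 .2414 .119;  python3 - <<'E'
from bench import eyes
import cv2
c=eyes.camera("side"); cv2.imwrite("pics/s7.png",cv2.resize(c["pixels"][150:400,150:400],None,fx=2.4,fy=2.4))
E
```

```text
t 18.48 pos [0.552 0.245 0.294] rot [ 3.139 -0.     1.575] F [-0.905 -0.389 -3.954] open 0.05
shift units [-0.121 -0.002  5.846] turn units [ 0.023 -0.004  0.045]
in target frame [-0.118  0.012  5.846]
```

View pics/s7.png

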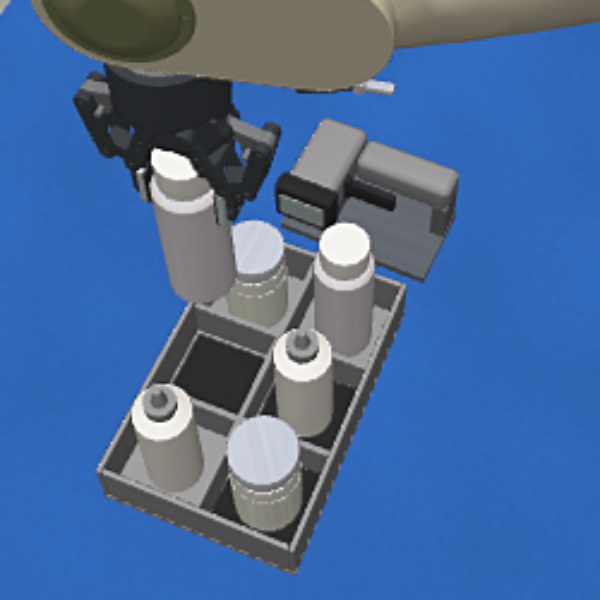

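The can hangs upright above its cell. I'll lower it in two stages.

>>> {"api": "move_arm", "payload": {"deltas": [[[0,0,0],[-0.1,0,0.5],0.4],[[0,0,0],[0.02,0,0.7],0.4],[[0,0,0],[0.02,0,0.7],0.4],[[0,0,0],[0.02,0,0.7],0.4],[[0,0,0],[0.02,0,0.7],0.4]]}}

```text
time_s: 18.95
tcp_pos: [0.5535, 0.2378, 0.2012]
tool_rot: [3.127, -0.001, 1.57]
force: [-0.3, 0.1, -4.0]
opening: 0.0502
```

```bash
python3 go.py .5527 .2414 .119
```

```text
t 18.95 pos [0.553 0.238 0.201] rot [ 3.127 -0.001  1.57 ] F [-0.322  0.075 -4.05 ] open 0.0502
shift units [ 0.117 -0.067  2.738] turn units [ 0.143 -0.011 -0.012]
in target frame [ 0.121 -0.025  2.738]
```

>>> {"api": "move_arm", "payload": {"deltas": [[[0.14,0,0],[0.1,-0.02,0.6],0.4],[[0,0,0],[0.03,0,0.6],0.4],[[0,0,0],[0.03,0,0.5],0.4],[[0,0,0],[0.02,0,0.4],0.4],[[0,0,0],[0,0,0.1],0.4]]}}

```text
time_s: 19.37
tcp_pos: [0.5515, 0.2378, 0.131]
tool_rot: [-3.134, 0.001, 1.563]
force: [-0.2, -1.4, -4.3]
opening: 0.0507
```

```bash
python3 go.py .5527 .2414 .119
```

```text
t 19.37 pos [0.551 0.238 0.131] rot [-3.134  0.001  1.563] F [-0.174 -1.38  -4.273] open 0.0507
shift units [0.12  0.043 0.4  ] turn units [-0.069  0.006 -0.075]
in target frame [0.119 0.041 0.4  ]
```

>>> {"api": "move_arm", "payload": {"deltas": [[[-0.07,0,-0.07],[0.12,0.04,0.08],0.4],[[0,0,0],[0,0,0.12],0.4],[[0,0,0],[0,0,0.08],0.4],[[0,0,0],[0,0,0.04],0.4]]}}

```text
time_s: 19.7
tcp_pos: [0.5538, 0.2404, 0.1228]
tool_rot: [3.139, 0.0, 1.569]
force: [0.2, 0.5, -3.8]
opening: 0.0506
```

```bash
python3 go.py .5527 .2414 .119
```

```text
t 19.7 pos [0.554 0.24  0.123] rot [3.139 0.    1.569] F [ 0.19   0.545 -3.763] open 0.0506
shift units [ 0.033 -0.035  0.125] turn units [ 0.025  0.003 -0.016]
in target frame [ 0.033 -0.035  0.126]
```

>>> {"api": "move_arm", "payload": {"deltas": [[[0,0,0],[0.03,-0.03,0.05],0.4],[[0,0,0],[0,0,0.05],0.4],[[0,0,0],[0,0,0.04],0.4]]}}

```text
time_s: 19.95
tcp_pos: [0.5533, 0.2415, 0.1196]
tool_rot: [3.137, -0.0, 1.569]
force: [0.5, -0.9, -4.1]
opening: 0.0508
```

```bash
python3 go.py .5527 .2414 .119
```

```text
t 19.95 pos [0.553 0.241 0.12 ] rot [ 3.137 -0.     1.569] F [ 0.491 -0.946 -4.111] open 0.0508
shift units [-0.003 -0.02   0.02 ] turn units [ 0.047 -0.002 -0.016]
in target frame [-0.003 -0.02   0.02 ]
```

>>> {"api": "move_arm", "payload": {"deltas": [[[0,0,0],[0,0,0.04],0.4],[[0,0,0],[0,0,0.02],0.2],[[0,0,0],[0,0,0],-0.2],[[0,0,0],[0,0,0],-0.55],[[0,0,0],[0,0,0],-0.55],[[0,0,0],[0,0,-0.3],-0.55],[[0,0,0],[0,0,-0.7],-0.55],[[0,0,0],[0,0,-0.9],-0.55]]}}

```text
time_s: 20.62
tcp_pos: [0.5521, 0.2413, 0.1747]
tool_rot: [-3.142, 0.001, 1.569]
force: [-0.6, -0.5, 0.0]
opening: 0.0658
```

>>> {"api": "move_arm", "payload": {"deltas": [[[0,0,0],[0,0,-0.9],-0.55],[[0,0,0],[0,0,-0.9],-0.55],[[0,0,0],[-0.4,-0.1,-0.7],-1],[[0,0,0],[-0.7,-0.3,-0.4],-1],[[0,0,0],[-0.9,-0.4,-0.1],-1],[[0,0,0],[-0.9,-0.4,0],-1],[[0,0,0],[-0.9,-0.4,0],-1],[[0,0,0],[-0.9,-0.4,0],-1]]}}

```text
time_s: 21.28
tcp_pos: [0.4924, 0.0996, 0.2819]
tool_rot: [3.119, -0.002, 1.576]
force: [-0.1, -0.5, 0.1]
opening: 0.0851
```

```bash
python3 go.py .469 .014 .22 -.05;  python3 - <<'E'
from bench import eyes
import cv2
c=eyes.camera("side"); cv2.imwrite("pics/s8.png",c["pixels"])
c=eyes.camera("top"); cv2.imwrite("pics/t8.png",c["pixels"])
E
```

```text
t 21.28 pos [0.492 0.1   0.282] rot [ 3.119 -0.002  1.576] F [-0.121 -0.524  0.07 ] open 0.0851
shift units [-2.852 -0.844  2.039] turn units [ 0.152 -0.191 15.53 ]
in target frame [-0.637  2.888  2.063]
```

View pics/s8.png

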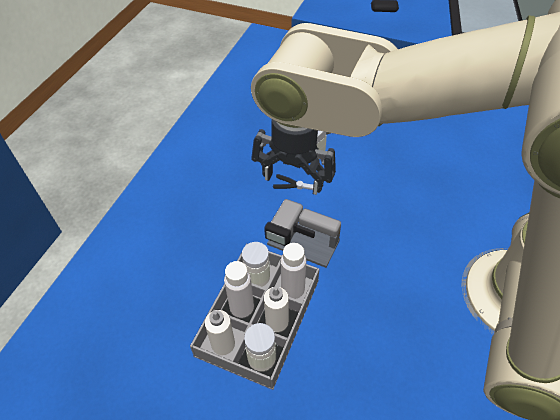

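View pics/t8.png

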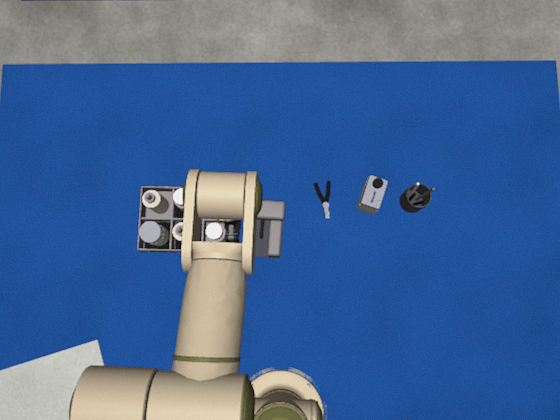

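All three containers stand upright in their cells: can ~(237, 290), bottle ~(277, 310), jar ~(260, 348). Before squeezing, I'll check my scanner pose with an overlay.

```bash
cat > ov.py <<'E'
from h import *
def ov(x0,y0,yaw,name):
    outs=[]
    for cam,f,(r0,r1,c0,c1),k in (("top","pics/top0.png",(185,265,235,295),7),("side","pics/side0.png",(190,270,255,350),6)):
        im=cv2.resize(cv2.imread(f)[r0:r1,c0:c1],None,fx=k,fy=k,interpolation=cv2.INTER_CUBIC)
        def q(p):
            c,s=np.cos(yaw),np.sin(yaw); X=[x0+(c*p[0]-s*p[1])/1e3,y0+(s*p[0]+c*p[1])/1e3,p[2]/1e3]
            u=px(cam,X); return (int((u[0]-c0+.5)*k-.5),int((u[1]-r0+.5)*k-.5))
        for xs,ys,z,col in (((-25,25),(-45,56),88,(0,255,255)),((-120,-25),(-41,-7),80,(0,255,0)),((-120,30),(-42,42),8,(0,0,255)),((-75,-27),(8,16),75,(255,0,255))):
            P=[q((xs[i],ys[j],z)) for i,j in((0,0),(1,0),(1,1),(0,1))]
            cv2.polylines(im,[np.array(P)],True,col,1)
        cv2.circle(im,q((-61,-18,67)),3,(255,255,255),-1)
        outs.append(im)
    h=max(o.shape[0] for o in outs); outs=[cv2.copyMakeBorder(o,0,h-o.shape[0],0,0,0) for o in outs]
    o=np.hstack(outs); cv2.imwrite(name,cv2.resize(o,(800,int(o.shape[0]*800/o.shape[1]))))
import sys
ov(*map(float,sys.argv[1:4]),sys.argv[4])
E
python3 ov.py .531 .029 -.05 pics/ov1.png
```

```text
(no output)
```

View pics/ov1.png

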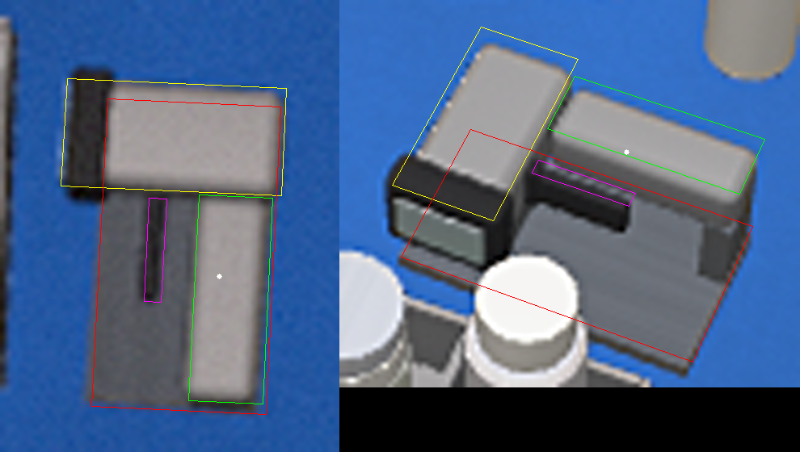

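```bash
python3 ov.py .531 .0315 -.045 pics/ov2.png
```

```text
(no output)
```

View pics/ov2.png

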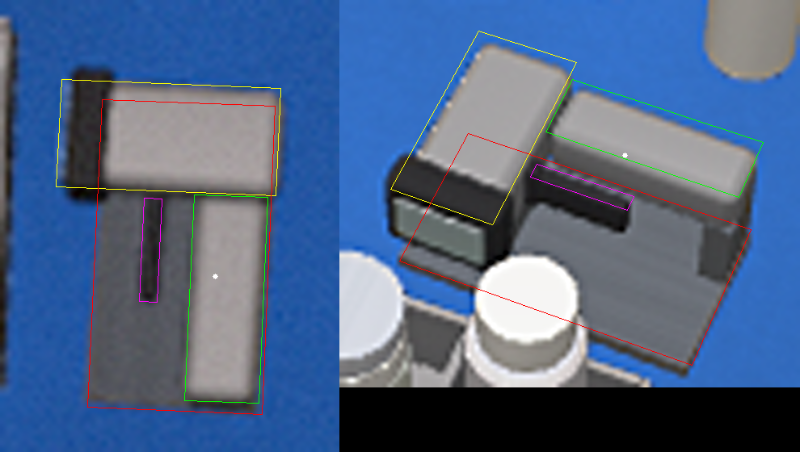

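>>> {"api": "move_arm", "payload": {"deltas": [[[0.1,-0.1,1],[-0.5,0,0],-1],[[0,0,1],[-0.5,0,0],-1],[[0,0,1],[-0.4,0,0],-1],[[0,0,1],[-0.3,0.2,0],-1],[[0,0,1],[-0.2,0.2,0],-1],[[0,0,1],[-0.2,0.2,0],-1],[[0,0,1],[-0.1,0.2,0],-1],[[0,0,1],[-0.1,0.1,0],-1]]}}

```text
time_s: 22.05
tcp_pos: [0.5004, 0.0178, 0.29]
tool_rot: [3.12, -0.011, 0.698]
force: [0.3, 0.5, 0.5]
opening: 0.0854
```

>>> {"api": "move_arm", "payload": {"deltas": [[[0,0,1],[0,0,0],-1],[[0,0,1],[0,0,0],-1],[[0,0,1],[0,0,0],-1],[[0,0,1],[0,0,0],-1],[[0,0,1],[0,0,0],-1],[[0,0,1],[0,0,0],-1],[[0,0,1],[0,0,0],-1],[[0,0,0.5],[0,0,0],-1]]}}

```text
time_s: 22.72
tcp_pos: [0.5032, 0.0197, 0.296]
tool_rot: [3.136, -0.033, -0.13]
force: [-0.4, -0.4, -0.5]
opening: 0.0853
```

```bash
python3 go.py .468 .0155 .18 -.045
```

```text
t 22.72 pos [0.503 0.02  0.296] rot [ 3.136 -0.033 -0.13 ] F [-0.419 -0.422 -0.495] open 0.0853
shift units [-1.272  0.268  3.829] turn units [ 0.07  -0.308 -0.817]
in target frame [-1.167  0.192  3.866]
```

>>> {"api": "move_arm", "payload": {"deltas": [[[0.07,-0.3,-0.8],[-0.6,0.1,0.6],-1],[[0,0,0],[-0.5,0.05,0.8],-1],[[0,0,0],[-0.1,0.03,0.9],-1],[[0,0,0],[0,0,0.8],-1],[[0,0,0],[0,0,0.5],-1],[[0,0,0],[0,0,0.1],-1]]}}

```text
time_s: 23.22
tcp_pos: [0.4699, 0.0193, 0.1863]
tool_rot: [3.141, -0.013, -0.045]
force: [-0.3, -0.1, 0.8]
opening: 0.0855
```

```bash
python3 go.py .468 .0155 .065 -.045
```

```text
t 23.22 pos [0.47  0.019 0.186] rot [ 3.141 -0.013 -0.045] F [-0.251 -0.081  0.769] open 0.0855
shift units [-0.112  0.125  4.042] turn units [ 0.009 -0.126 -0.001]
in target frame [-0.059  0.129  4.043]
```

Correct, then go down to just above the grip and look from above the trigger.

>>> {"api": "move_arm", "payload": {"deltas": [[[0,-0.12,0],[-0.08,0.13,0.5],-1],[[0,0,0],[0,0,0.6],-1],[[0,0,0],[0,0,0.5],-1],[[0,0,0],[0,0,0.2],-1],[[0,0,0],[0,0,0],-1]]}}

```text
time_s: 23.63
tcp_pos: [0.4714, 0.0161, 0.1346]
tool_rot: [3.14, -0.008, -0.044]
force: [-0.1, 0.1, -0.2]
opening: 0.0858
```

```bash
python3 go.py .468 .0155 .065 -.045; python3 - <<'E'
from bench import eyes
import cv2
c=eyes.camera("side"); cv2.imwrite("pics/s9.png",cv2.resize(c["pixels"][150:290,230:400],None,fx=4,fy=4))
E
```

```text
t 23.63 pos [0.471 0.016 0.135] rot [ 3.14  -0.008 -0.044] F [-0.09   0.073 -0.2  ] open 0.0858
shift units [-0.129  0.02   2.321] turn units [ 0.019 -0.076  0.013]
in target frame [-0.111  0.025  2.322]
```

View pics/s9.png

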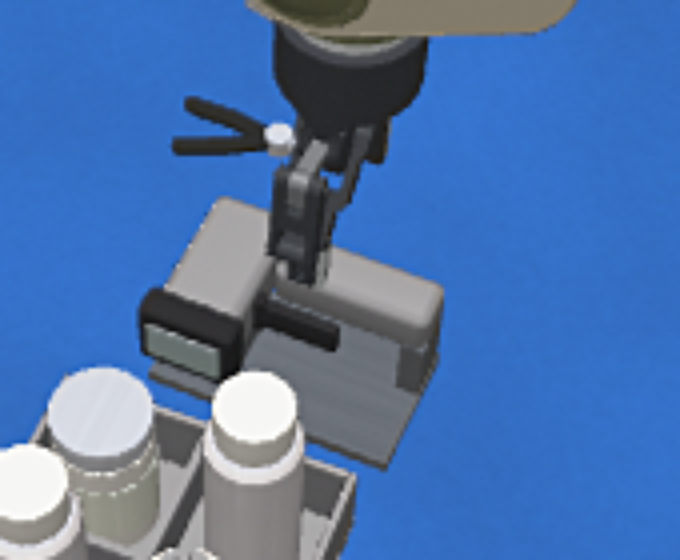

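The jaw straddles the grip and trigger, with the near finger (s9 px ~(300, 240)) aligned on the outer side of the lever. Descending slowly and watching the force.

>>> {"api": "move_arm", "payload": {"deltas": [[[0,-0.07,0],[-0.12,0.02,0.4],-1],[[0,0,0],[0,0,0.4],-1],[[0,0,0],[0,0,0.3],-1]]}}

```text
time_s: 23.93
tcp_pos: [0.4715, 0.0153, 0.1064]
tool_rot: [3.138, -0.012, -0.043]
force: [0.8, -0.6, 0.1]
opening: 0.0853
```

```bash
python3 go.py .468 .0155 .065 -.045
```

```text
t 23.93 pos [0.471 0.015 0.106] rot [ 3.138 -0.012 -0.043] F [ 0.789 -0.585  0.117] open 0.0853
shift units [-0.133 -0.008  1.379] turn units [ 0.037 -0.112  0.02 ]
in target frame [-0.116 -0.002  1.38 ]
```

>>> {"api": "move_arm", "payload": {"deltas": [[[0,-0.1,0.02],[-0.12,0,0.3],-1],[[0,0,0],[-0.02,0,0.35],-1],[[0,0,0],[-0.02,0,0.3],-1],[[0,0,0],[0,0,0.2],-1]]}}

```text
time_s: 24.27
tcp_pos: [0.4681, 0.0153, 0.0721]
tool_rot: [3.137, -0.004, -0.045]
force: [-0.3, 0.4, 0.7]
opening: 0.0852
```

```bash
python3 go.py .468 .0155 .065 -.045; python3 - <<'E'
from bench import eyes
import cv2
c=eyes.camera("side"); cv2.imwrite("pics/s10.png",cv2.resize(c["pixels"][150:290,230:400],None,fx=4,fy=4))
E
```

```text
t 24.27 pos [0.468 0.015 0.072] rot [ 3.137 -0.004 -0.045] F [-0.344  0.377  0.736] open 0.0852
shift units [-0.005 -0.009  0.238] turn units [ 0.045 -0.043 -0.002]
in target frame [-0.004 -0.008  0.238]
```

View pics/s10.png

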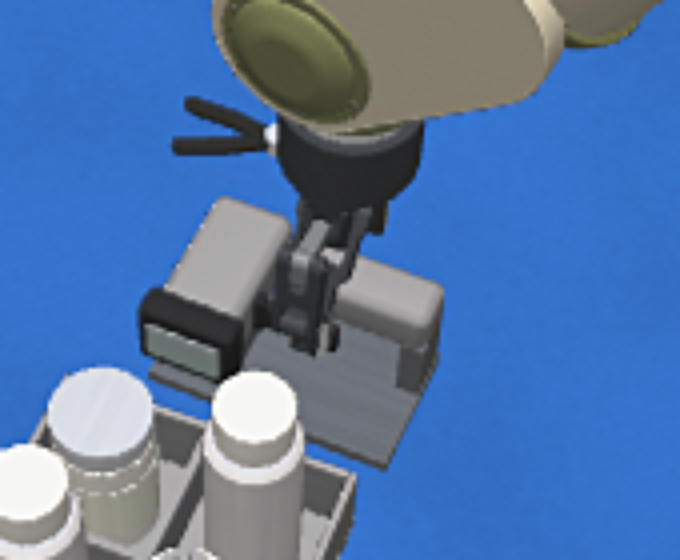

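>>> {"api": "move_arm", "payload": {"deltas": [[[0,-0.04,0],[0,0,0.2],-1],[[0,0,0],[0,0,0.03],-0.5],[[0,0,0],[0,0,0],-0.2],[[0,0,0],[0,0,0],0.1],[[0,0,0],[0,0,0],0.3]], "grip_force": 40}}

```text
time_s: 24.73
tcp_pos: [0.4683, 0.0174, 0.0655]
tool_rot: [3.141, 0.0, -0.046]
force: [1.8, 2.2, -4.8]
opening: 0.0463
```

```bash
python3 go.py .468 .0155 .065 -.045; python3 - <<'E'
from bench import eyes
import cv2
c=eyes.camera("side"); cv2.imwrite("pics/s11.png",cv2.resize(c["pixels"][150:290,230:400],None,fx=4,fy=4))
E
```

```text
t 24.73 pos [0.468 0.017 0.066] rot [ 3.141  0.    -0.046] F [ 1.81   2.246 -4.752] open 0.0463
shift units [-0.009  0.064  0.018] turn units [ 0.001  0.004 -0.013]
in target frame [-0.009  0.064  0.018]
```

View pics/s11.png

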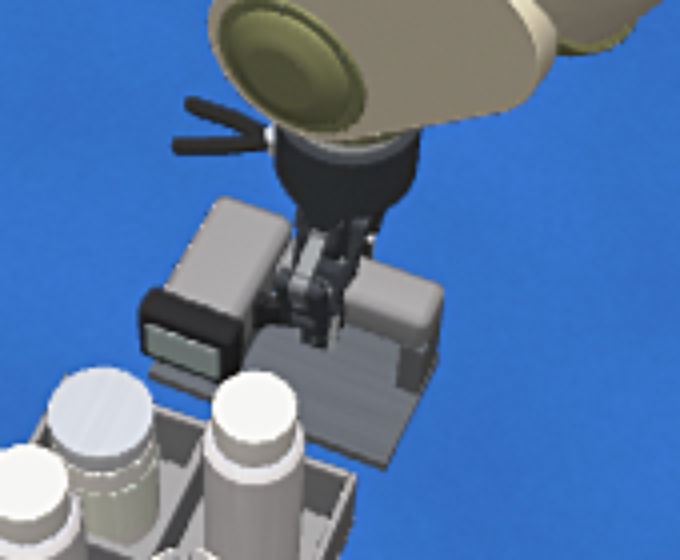

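The jaws are at 46 mm, close to the expected 45 mm at full squeeze. I'll hold and let them settle.

>>> {"api": "move_arm", "payload": {"deltas": [[[0,0,0],[0,0,0],0.5],[[0,0,0],[0,0,0],0.5],[[0,0,0],[0,0,0],0.5],[[0,0,0],[0,0,0],0.5],[[0,0,0],[0,0,0],0.5],[[0,0,0],[0,0,0],0.5],[[0,0,0],[0,0,0],0.5],[[0,0,0],[0,0,0],0.5]]}}

```text
time_s: 25.45
tcp_pos: [0.4684, 0.0174, 0.0655]
tool_rot: [-3.141, 0.001, -0.047]
force: [-0.1, 0.3, -3.0]
opening: 0.0459
```

```bash
python3 go.py .468 .0155 .065 -.045; python3 - <<'E'
from bench import eyes
import cv2
c=eyes.camera("top"); cv2.imwrite("pics/t11.png",cv2.resize(c["pixels"][170:270,220:320],None,fx=6,fy=6))
c=eyes.camera("side"); cv2.imwrite("pics/s12.png",cv2.resize(c["pixels"][180:270,250:350],None,fx=6,fy=6))
E
```

```text
t 25.45 pos [0.468 0.017 0.066] rot [-3.141  0.001 -0.047] F [-0.147  0.336 -2.995] open 0.0459
shift units [-0.01   0.065  0.018] turn units [-0.007  0.006 -0.019]
in target frame [-0.01   0.065  0.018]
```

View pics/s12.png

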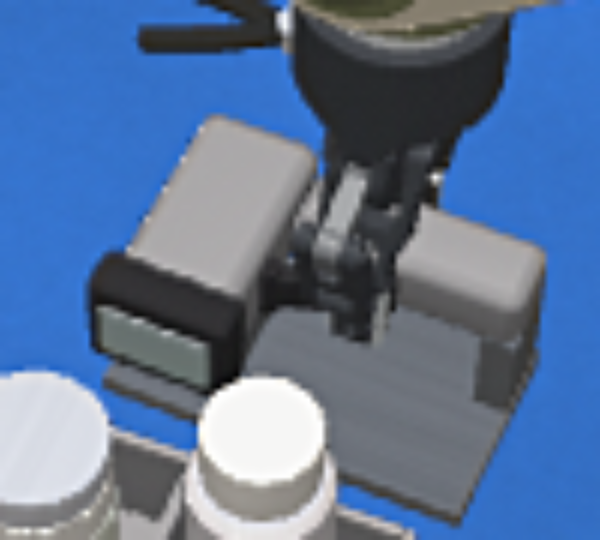

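>>> {"api": "move_arm", "payload": {"deltas": [[[0,0,0],[0,0,0],0.8],[[0,0,0],[0,0,0],1],[[0,0,0],[0,0,0],1],[[0,0,0],[0,0,0],1],[[0,0,0],[0,0,0],1],[[0,0,0],[0,0,0],1],[[0,0,0],[0,0,0],1],[[0,0,0],[0,0,0],1]], "grip_force": 80}}

```text
time_s: 26.22
tcp_pos: [0.4684, 0.017, 0.0658]
tool_rot: [-3.141, 0.0, -0.047]
force: [-0.6, -1.2, -1.4]
opening: 0.0444
```

```bash
python3 go.py .468 .0155 .065 -.045
```

```text
t 26.22 pos [0.468 0.017 0.066] rot [-3.141  0.    -0.047] F [-0.574 -1.161 -1.351] open 0.0444
shift units [-0.01   0.049  0.028] turn units [-0.004  0.004 -0.022]
in target frame [-0.011  0.049  0.028]
```

The extra force gave only 1.5 mm more (44.4 mm), so the trigger is at its stop. It has been held well over half a second. Releasing and retreating.

>>> {"api": "move_arm", "payload": {"deltas": [[[0,0,0],[0,0,0],0],[[0,0,0],[0,0,0],-0.4],[[0,0,0],[0,0,0],-1],[[0,0,0],[0,0,0],-1],[[0,0,0],[0,0,0],-1],[[0,0,0],[0,0,0],-1]], "grip_force": 40}}

```text
time_s: 26.72
tcp_pos: [0.468, 0.0179, 0.0656]
tool_rot: [-3.141, 0.001, -0.046]
force: [0.5, -0.3, 0.3]
opening: 0.0852
```

>>> {"api": "move_arm", "payload": {"deltas": [[[0,0,0],[0,0,-0.3],-1],[[0,0,0],[0,0,-0.6],-1],[[0,0,0],[0,0,-0.8],-1],[[0,0,0],[0,0,-0.9],-1],[[0,0,0],[0,0,-0.9],-1],[[0,0,0],[0,0.5,-0.9],-1],[[0,0,0],[0,0.9,-0.6],-1],[[0,0,0],[0,0.9,-0.3],-1]]}}

```text
time_s: 27.38
tcp_pos: [0.4636, -0.0502, 0.2358]
tool_rot: [3.14, 0.002, -0.04]
force: [1.3, -0.5, 0.0]
opening: 0.0855
```

>>> {"api": "move_arm", "payload": {"deltas": [[[0,0,0],[0,1,0],-1],[[0,0,0],[0,1,0],-1],[[0,0,0],[0,1,0],-1],[[0,0,0],[0,1,0],-1],[[0,0,0],[0,1,0],-1],[[0,0,0],[0,0.8,0],-1],[[0,0,0],[0,0.4,0],-1],[[0,0,0],[0,0,0],-1]]}}

```text
time_s: 28.05
tcp_pos: [0.4539, -0.2493, 0.2481]
tool_rot: [3.13, -0.011, -0.044]
force: [0.0, 0.5, -0.1]
opening: 0.0854
```

```bash
python3 go.py .468 .0155 .065 -.045; python3 - <<'E'
from bench import eyes
import cv2
c=eyes.camera("top"); cv2.imwrite("pics/tf.png",c["pixels"]); cv2.imwrite("pics/tfz.png",cv2.resize(c["pixels"][170:270,125:305],None,fx=4.4,fy=4.4,interpolation=cv2.INTER_CUBIC))
c=eyes.camera("side"); cv2.imwrite("pics/sf.png",c["pixels"]);cv2.imwrite("pics/sfz.png",cv2.resize(c["pixels"][190:400,170:360],None,fx=2.8,fy=2.8,interpolation=cv2.INTER_CUBIC))
E
```

```text
t 28.05 pos [ 0.454 -0.249  0.248] rot [ 3.13  -0.011 -0.044] F [ 0.035  0.507 -0.119] open 0.0854
shift units [ 0.02  -8.911  5.998] turn units [ 0.113 -0.101  0.011]
in target frame [ 0.074 -8.839  6.103]
```

View pics/tfz.png

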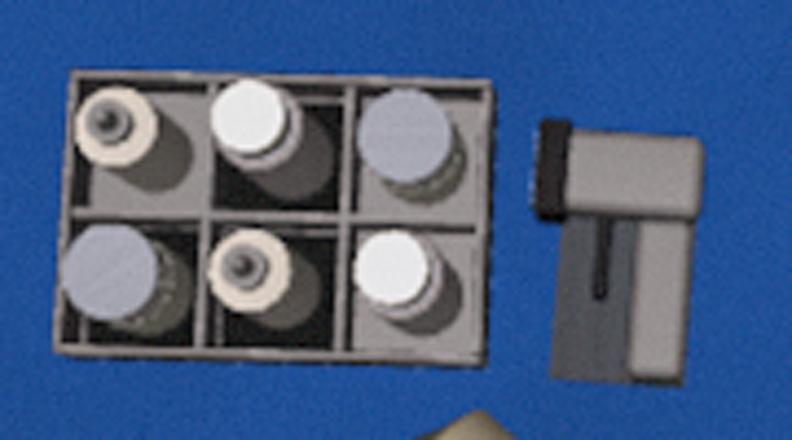

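View pics/sfz.png

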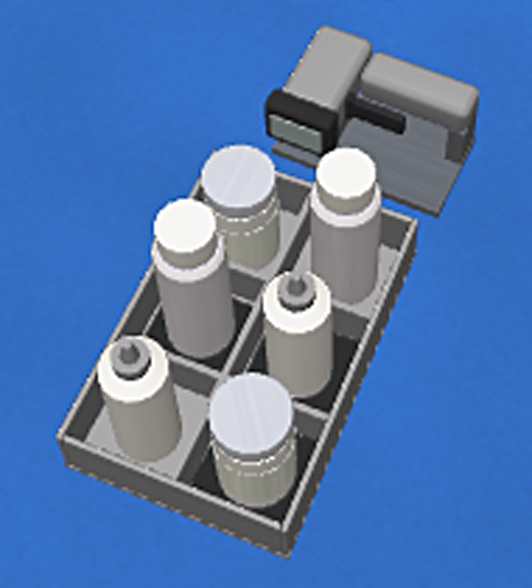

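View pics/tf.png

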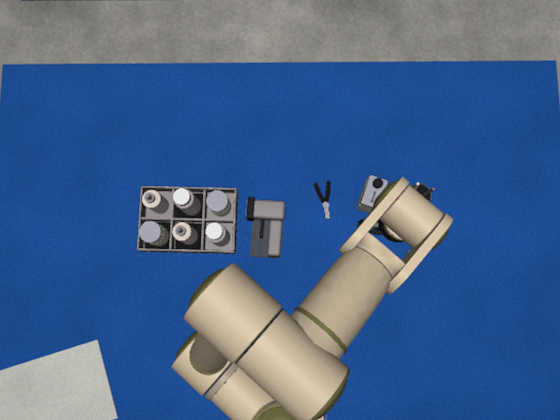

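The final views show all six containers upright, the trigger sprung back to its rest position, and the scanner and pliers unmoved. I'll do a numeric position check and hand in.

```bash
python3 - <<'E'
from h import *
from bench import order, env
np.set_printoptions(precision=1,suppress=True)
for n,u,v,z,c in (("can",249,117,.161,(.5527,.2414)),("jar",110,271,.111,(.4712,.328)),("bottle",250,271,.117,(.4687,.244))):
    p=w("top",(u+.5)/4.4-.5+125,(v+.5)/4.4-.5+170,z)[:2]; print(n,"offset mm",(p-c)*1e3)
print(env.get_state()['force'],env.get_state()['joint_velocities'].max())
print(order.job_done())
E
```

```text
can offset mm [-0.4 -1.5]
jar offset mm [ 0.3 -0.3]
bottle offset mm [1.7 1.7]
[-0.3  0.7  0.2] 0.02860816380474493
the job is handed in; nothing more can be done
None
```

I packed all three containers, squeezed and released the scanner trigger, and handed the job in at about 28 s. No verdict was reported.

- **Placement:** the bottle is in the near-middle cell, the jar in the near-left and the can in the far-middle. In the last top view each sits within about 2.5 mm of its cell centre. In both cameras they and the packed containers look upright.
- **Trigger:** I squeezed for about 1.5 s. At 40 N the jaws stopped at 45.9 mm, a little over the expected 45 mm. At 80 N they went to 44.4 mm, so I judged it fully squeezed. The trigger angle itself couldn't be measured. In the final pictures the lever is back at rest.
- **Clearance:** the arm ended well clear at 0.25 m height, with no contact force beyond sensor noise. The pliers look unmoved. The arm partly hid the tin and pen pot in the last top view, but they looked unmoved when it reached for the can and nothing touched them after that.
- **Disagreement:** the jaws centred on the scanner about 2 mm to +y of my camera estimate, which is within the calibration error.

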